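Clean the stencil brush, then bring the red paint pot to the front

TASK

Get ready for the next colour: work the black-handled brush up and down twice in its glass jar, each time about half the jar's depth and right back down to the bottom, keeping its bristles inside the jar, and leave it standing upright there on its own. Then turn the paint carousel until the red-lidded pot stands straight in front, in line with the white mark on the carousel's foot, and finish while your fingers still firmly hold the carousel so that it cannot move. Do not push aside or tip over the jar, the tin, the paint bottle or the cup.

Things in the scene. Friction and masses are not known exactly. Their poses are not given: they have to be found in the camera images.
- jar: Open cylindrical glass jar, loose, about 0.45 kg, 84 mm outside diameter, 100 mm tall, walls 4 mm, floor 6 mm thick. Origin: centre of its underside on the table, z up.
- brush: Stencil brush, about 90 g, 220 mm long, standing stably by itself on its flat bristle end in the jar, not always centred. Bristles 36 mm diameter, 34 mm high; copper ferrule tapering until 66 mm; then a straight round black handle, 16 mm diameter, to 220 mm, green ring near the top. Origin: centre of the flat bristle end (standing: 6 mm above the table), z along the handle to its top.
- carousel_base: Fixed black foot of the paint carousel, 170 mm diameter, 18 mm high. Origin: on the turning axis at table height; its -x axis is the carousel's front and points along a 36 mm wide, 12 mm high black tongue to the white mark. It may be yawed.
- front_mark (a point): White rectangle (34 x 26 mm) on the tongue of the carousel's foot, fixed, 140 mm from the turning axis, 13 mm above the table: it shows the front.
- turntable: Wooden disc, 236 mm diameter, top 32 mm above the table, turning about the vertical axis, no stops, little friction (may coast); 1.3 kg. Five pots fixed on it, evenly spaced at 80 mm radius: body 42 mm diameter, lid 46 mm diameter from 92 to 116 mm above the table (red, blue, yellow, green, black), fixed. Nothing between them. Origin: on the axis at table height; -x points to the red pot.
- red_lid (a point): Centre of the top of the red lid (46 mm diameter, 24 mm high), 80 mm from the turning axis, 116 mm above the table.
- tin: Bystander: red tin with a yellow band and brass lid, 77 x 97 mm, 116 mm tall, loose. Origin: centre of its underside.
- paint_bottle: Bystander: white and orange paint bottle, 44 mm diameter, 120 mm tall, loose. Origin: centre of its underside.
- cup: Bystander: blue ceramic cup, 76 mm rim diameter, 75 mm tall, loose. Origin: centre of its underside.
There are look-alikes about, which are no part of the job. Of the things that look like the brush, the smaller one is meant.

How it is judged (in metres and radians):
On the way, in this order (a step that is already met when the one before it is completed fails the run):
1. the held brush is raised in the jar (bristle end at least 32 mm above the jar's inner floor) (contact force between the fingers and brush above 0.5 N and z of brush in the frame of jar above 0.038 m), for 0.05 s.
2. the held brush is pushed down to the bottom (within 12 mm) (contact force between the fingers and brush above 0.5 N and z of brush in the frame of jar below 0.018 m), for 0.05 s.
3. the held brush is raised a second time (all of step 1), for 0.05 s.
4. the held brush is pushed down a second time (all of step 2), for 0.05 s.
5. the brush is let go and stands upright in the jar (z of brush in the frame of jar below 0.014 m and horizontal distance between brush and jar below 0.03 m and angle between brush's own z axis and vertical below 0.2 rad and contact force between the fingers and brush below 0.1 N), for 0.2 s.
6. the red-lidded pot stands in front and the fingers hold the turntable still (y of red_lid in the frame of carousel_base between -0.011 and 0.011 m and x of red_lid in the frame of carousel_base below 0 m and angular speed of turntable below 0.15 rad/s and contact force between the fingers and turntable above 2 N), for 0.2 s.
At the end, for the whole second after the job is handed in: The red lid's centre is within 11 mm sideways of the line from the axis to the white mark, on the mark's side; the turntable is still and the fingers hold it (contact force above 2 N); the brush stands by itself upright (within 0.2 rad) on the floor of the upright jar, not touched (all of step 5 and all of step 6 and angle between jar's own z axis and vertical below 0.1 rad); the arm keeps its last pose, push and grip.
It fails at once if the bristle end leaves the jar (above its rim) (z of brush in the frame of jar above 0.098 m).
It fails at once if the jar is shifted by more than 40 mm or tipped (distance of jar from where it was at the start of the episode above 0.04 m or angle between jar's own z axis and vertical above 0.35 rad).
It fails at once if the tin is shifted by more than 30 mm or tipped (distance of tin from where it was at the start of the episode above 0.03 m or angle between tin's own z axis and vertical above 0.35 rad).
It fails at once if the paint bottle is shifted by more than 30 mm or tipped (distance of paint_bottle from where it was at the start of the episode above 0.03 m or angle between paint_bottle's own z axis and vertical above 0.35 rad).
It fails at once if the cup is shifted by more than 30 mm or tipped (distance of cup from where it was at the start of the episode above 0.03 m or angle between cup's own z axis and vertical above 0.35 rad).
It also fails if it takes over 58 s, if anything falls off the work surface, if the arm or the gripper's body presses on something with over 40 N, if the wrist force passes 120 N, or if a joint passes its speed limit or range.

ROBOT

A 6-joint arm with a two-finger parallel gripper is mounted at the origin on the work surface. World frame = base frame: x ahead of the robot, y to its left, z up, the work surface at z = 0. Lengths are in mm, angles in rad, forces in N, time in s.
With the tool pointing down it reaches from about 375 to 900 mm from the base axis. Payload 3.1 kg.
Tool frame: the origin (TCP) lies at the very end of the fingers, on their centre line; the grasp point (between the pads) lies 19 mm behind it; z points along the fingers, y is the line along which they close (so a half turn about z gives the same grasp; the last joint's range is limited). The gripper opens to 85 mm and grips with 20 to 120 N. Pads are 22 mm wide; open, the fingers measure 114 mm over their backs; the gripper's body (76 mm by 85 mm) begins 54 mm behind the grasp point. The pads swing forward as they close: fully open they stand 13 mm farther back than shut.
Start: joints at [1.012, 0.527, 1.433, -0, 1.181, -0.178], TCP at [232.248, 580.222, 231.31] pointing down, gripper open.
Joint ranges: [-3.08, 3.08], [-0.75, 2.2], [0.22, 2.44], [-1.43, 4.57], [0, 2.65], [-2.85, 2.85]. Speed limits (rad/s): [2.79, 2.79, 3.14, 3.14, 3.14, 3.14].

INTERFACE

Orientations are given as a 3x3 rotation matrix whose columns are the frame's x, y, z axes.
In Python, from workcell import ctrl gives the robot as it stands. The module is installed in compiled form; this text tells all that it offers.
- The arm moves only by the shell command python3 -m creep 'ROWS' [OPENING]. ROWS is JSON, one flat list of numbers, 4 for each row, row after row: the shift along the tool's x, y, z in m, then the turn about the tool's z in rad. In form: [x, y, z, roll, x, y, z, roll, ...]. A call has exactly 8 rows; each row is the pose to reach, as a shift and turn from the pose commanded when the call began, along the tool's axes at that moment; what a row does not reach only later rows make up. A row lasts 1/10 s, in which the tool goes at most 50 mm and 8.59 degrees, less where a joint would pass 70% of its speed; a pose out of reach is approached as far as the arm can. A call with a gripper value outside its range is refused whole. OPENING is the opening, from -1 (shut) to 1 (fully open), so that 0 is half open, set as the call begins (- or left out, the last holds). The fingers move at their own pace and stop on an object; the grip force is fixed at half the most. Time passes only in rows, so rows that repeat a pose let the fingers close, or fill a call up. It gives the time, the measured TCP pose, the force, the opening and the grip force at its end, in the units of the state.
- ctrl.observe(): the state, without advancing time (a new reading comes with each control period).
- ctrl.snapshot(name): name is "scene" or "top" or "wrist"; returns a dict with "img" (420x560x3 uint8, red, green, blue), "camera_matrix" (3x3 intrinsics, pixels), "k1" (the pictures are not rectified: a ray, as slopes to the right and down, at radius r is drawn at 1 + k1 r^2 times it, then the intrinsics apply), "camera_from_world" (4x4, takes a point from world to camera coordinates). Camera axes: x right, y down, z forward; pixel columns grow to the right and rows downward; lengths in mm; the calibration is good to about 2 mm. A picture is of the moment at which its call begins. There is no depth.
- ctrl.close_job(): hands the job in; it is judged then, once.
Trained networks look in the newest picture that a camera, given by its name, has taken for a name from the list of things; names that differ only in an ending like _2 or _b are one class to them, and where a whole thing is asked for, a point or a joint stands for the part that bears it (a point fixed in the world has none). Each returns a list of dicts, best first, with "confidence" (0 to 1); they miss things now and then, are a little off and sometimes report something else, mostly with a low value. They report only what shows in the picture. A call takes as long as a camera call. They do not tell look-alikes from the thing itself.
- ctrl.masks_of(camera, target): "pixels" (420x560 bool, what is visible of it) and "pixel" ([row, column] in pixels, amid what is visible of it).
The state is a dict: "time_s": time; "qpos": joint angles; "joint_velocities": joint speeds; "effort": joint torques, N m; "eef_pos": TCP position; "orientation": TCP orientation; "ft_force": force on the tool from outside, world axes, zero at the start; "wrist_torque": the same for the moment, N m; "grip_width": finger opening in mm; "gripper_force": force on a finger pad.
Only numpy, scipy, OpenCV 4.12 (cv2) and the standard library are available. Lean on these libraries where they do the work, as an engineer would, in place of code of your own. Each camera call takes 0.05 s, during which the arm holds its last target. There are 200 camera calls.

## Working session

There is one attempt and no reset: what is moved stays moved. The work goes in short steps, Python scripts to look and compute and a shell command to move; the robot and the scene stay as the last step left them, time stands still between calls to the robot, and variables do not carry over. Pictures are saved under pics/ and viewed, at most 10 in all, crops included, and the job is handed in when it is done.

```bash
mkdir -p pics
cat > h.py <<'E'
import numpy as np, cv2
from workcell import ctrl
def snap(c,name=None):
    s=ctrl.snapshot(c)
    if name: cv2.imwrite(f'pics/{name}.png',s['img'][:,:,::-1])
    return s
def ray(s,px): # px=[row,col]
    K=np.array(s['camera_matrix']);k=s['k1'];T=np.array(s['camera_from_world'])
    d=np.array([(px[1]-K[0,2])/K[0,0],(px[0]-K[1,2])/K[1,1]])
    u=d.copy()
    for _ in range(30): u=d/(1+k*(u@u))
    R=T[:3,:3]; o=-R.T@T[:3,3]; v=R.T@np.array([u[0],u[1],1])
    return o,v
def atz(s,px,z):
    o,v=ray(s,px); return o+v*(z-o[2])/v[2]
def proj(s,P):
    K=np.array(s['camera_matrix']);k=s['k1'];T=np.array(s['camera_from_world'])
    c=T[:3,:3]@np.array(P,float)+T[:3,3]; u=c[:2]/c[2]; u=u*(1+k*(u@u))
    return [K[1,1]*u[1]+K[1,2],K[0,0]*u[0]+K[0,2]]
E
python3 - <<'E'
from h import *
np.set_printoptions(precision=1,suppress=True)
S={c:snap(c,c) for c in('top','scene')}
for c in S:
  for t in['jar','brush','carousel_base','front_mark','turntable','red_lid','tin','paint_bottle','cup']:
    for m in ctrl.masks_of(c,t)[:3]:
      p=m['pixels'];ys,xs=np.where(p)
      print(c,t,round(m['confidence'],2),m['pixel'],[xs.min(),xs.max(),ys.min(),ys.max()],atz(S[c],m['pixel'],{'red_lid':116,'brush':226,'turntable':32,'front_mark':13,'jar':100}.get(t,50)))
cv2.imwrite('pics/both.png',np.hstack([S['top']['img'],S['scene']['img']])[:,:,::-1])
print(ctrl.observe())
E
```

```text
top jar 0.6 [192.5, 374.9] [np.int64(361), np.int64(394), np.int64(184), np.int64(217)] [ 575.1 -295.2  100. ]
top brush 0.81 [161.3, 399.1] [np.int64(381), np.int64(425), np.int64(134), np.int64(180)] [ 624.  -337.2  226. ]
top brush 0.71 [195.7, 384.6] [np.int64(371), np.int64(396), np.int64(183), np.int64(207)] [ 532.9 -281.8  226. ]
top carousel_base 0.75 [233.6, 246.7] [np.int64(210), np.int64(285), np.int64(191), np.int64(282)] [499.2  96.9  50. ]
top front_mark 0.63 [230.1, 245.1] [np.int64(209), np.int64(286), np.int64(191), np.int64(282)] [517.  102.4  13. ]
top turntable 0.85 [227.8, 248.5] [np.int64(209), np.int64(285), np.int64(190), np.int64(267)] [519.7  90.5  32. ]
top turntable 0.48 [227.4, 246.8] [np.int64(210), np.int64(285), np.int64(191), np.int64(282)] [521.5  95.6  32. ]
top red_lid 0.85 [226.1, 246.5] [np.int64(211), np.int64(285), np.int64(191), np.int64(266)] [509.5  92.7 116. ]
top red_lid 0.52 [197.6, 381.4] [np.int64(370), np.int64(395), np.int64(183), np.int64(207)] [ 554.  -307.2  116. ]
top tin 0.72 [145.9, 301.7] [np.int64(282), np.int64(319), np.int64
[... 1206 characters left out ...]
]
scene tin 0.87 [286.6, 235.3] [np.int64(208), np.int64(261), np.int64(255), np.int64(321)] [741.3 -97.8  50. ]
scene paint_bottle 0.58 [292.9, 132.5] [np.int64(123), np.int64(147), np.int64(266), np.int64(310)] [ 746.4 -333.6   50. ]
{'time_s': 1.0, 'qpos': array([ 1. ,  0.5,  1.4,  0. ,  1.2, -0.2]), 'joint_velocities': array([ 0., -0., -0.,  0., -0.,  0.]), 'effort': array([  0. , -44.2, -17.8,  -0. ,   0. ,   0. ]), 'eef_pos': array([232.3, 580.2, 231.3]), 'orientation': array([[-0.9,  0.4,  0. ],
       [ 0.4,  0.9,  0. ],
       [-0. ,  0. , -1. ]]), 'ft_force': array([ 0.3,  1.1, -0.2]), 'wrist_torque': array([-0.1, -0. ,  0. ]), 'gripper_force': 0.0, 'grip_width': 85.35286066707178}
```

View pics/top.png

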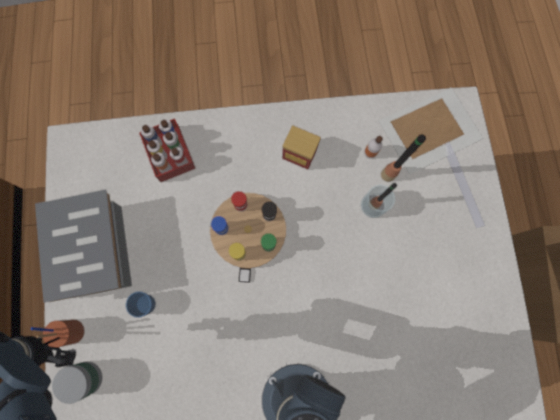

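View pics/scene.png

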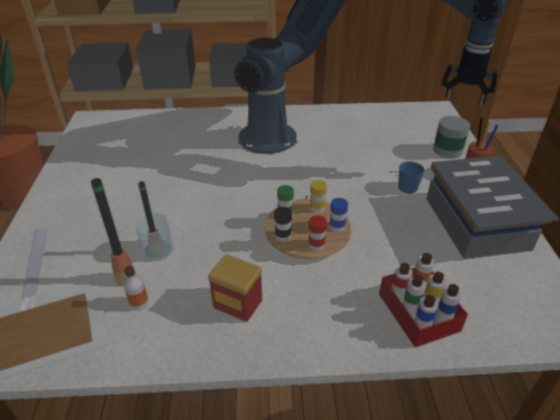

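Run:
```python
from h import *
np.set_printoptions(precision=1,suppress=True)
for c,(x,y,w,h),f in(('top',(190,110,250,190),3),('scene',(80,160,280,170),2.8)):
    im=cv2.imread(f'pics/{c}.png')[y:y+h,x:x+w]
    cv2.imwrite(f'pics/{c}_c.png',cv2.resize(im,None,fx=f,fy=f,interpolation=cv2.INTER_CUBIC))
s=snap('top');im=s['img'];hsv=cv2.cvtColor(im,cv2.COLOR_RGB2HSV)
sub=hsv[185:285,205:295].astype(int);H,S,V=sub[...,0],sub[...,1],sub[...,2]
L=[]
for n,m in dict(red=((H<6)|(H>172))&(S>140)&(V>90),blue=(H>100)&(H<130)&(S>130),yel=(H>20)&(H<34)&(S>150)&(V>120),grn=(H>45)&(H<90)&(S>100)).items():
    m=m.astype(np.uint8);k,l,st,ce=cv2.connectedComponentsWithStats(m)
    i=1+np.argmax(st[1:,4]);px=(ce[i][1]+185,ce[i][0]+205);p=atz(s,px,114);L.append(p);print(n,st[i],np.round(px,1),p)
for n,px,z in(('mark',(275,245),13),('brushtop',(184,394),226),('brushbase',(203,377),20),('bigbase',(175,388),0),('bigtop',(137,421),330)): print(n,atz(s,px,z))
S=ctrl.snapshot('scene')
o1,v1=ray(s,(184,394));o2,v2=ray(S,(183,142.5))
def tri(a,b):
    (o1,v1),(o2,v2)=ray(s,a),ray(S,b)
    A=np.stack([v1,-v2],1);t=np.linalg.lstsq(A,o2-o1,rcond=None)[0];return (o1+v1*t[0]),(o2+v2*t[1])
print('btop',tri((184,394),(183.5,142.5)));print('bigtop',tri((137,421),(181,98)))
print('mark scene none; redlid tri',ctrl.observe()['time_s'],ctrl.observe()['orientation'])
```

```text
red [ 27   8  14  13 153] [199.  238.5] [592.2 108.8 114. ]
blue [  7  33  14  14 146] [224.  218.6] [524.2 172.1 114. ]Traceback (most recent call last):
  File "<stdin>", line 11, in <module>
    return _wrapfunc(a, 'argmax', axis=axis, out=out, **kwds)
    return bound(*args, **kwds)
ValueError: attempt to get argmax of an empty sequence
```

View pics/top_c.png

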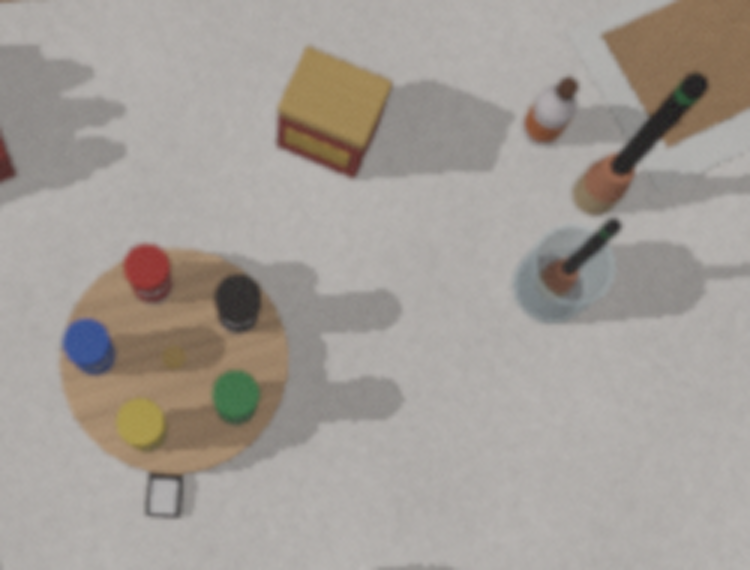

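View pics/scene_c.png

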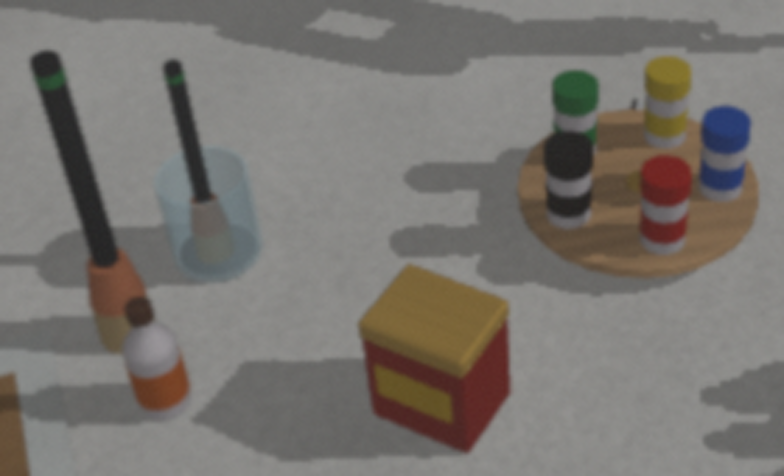

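The crops show the brush in the jar (top at row 186, col 394 in the top picture), the big look-alike beside it, the red lid at (199, 239) at the back, and the white mark at (275, 245) in front.

Run:
```python
from h import *
np.set_printoptions(precision=1,suppress=True)
s=snap('top');S=snap('scene')
P=lambda x,y:(y/3+110,x/3+190)
Q=lambda x,y:(y/2.8+160,x/2.8+80)
L=np.array([atz(s,P(*p),116) for p in((148,266),(88,340),(140,422),(237,396),(238,298))]);print(L,L.mean(0))
print('mark',atz(s,P(164,496),13))
def tri(a,b):
    (o1,v1),(o2,v2)=ray(s,a),ray(S,b)
    t=np.linalg.lstsq(np.stack([v1,-v2],1),o2-o1,rcond=None)[0];return (o1+v1*t[0]),(o2+v2*t[1])
print('btop',tri(P(613,227),Q(173,65)));print('bigtop',tri(P(694,85),Q(45,57)))
print('bigbase',atz(s,P(592,203),0),atz(S,Q(120,340),0),'brush at z',atz(s,P(613,227),226),atz(s,P(560,280),25),atz(S,Q(173,65),226))
print('red scene',atz(S,Q(666,172),116),'jar base',atz(S,Q(213,260),5),atz(s,P(550,285),0))
o=ctrl.observe();print(o['time_s'],o['orientation'][:,:2].round(3).tolist())
```

```text
[[592.3 106.2 116. ]
 [525.4 169.5 116. ]
 [442.  126.7 116. ]
 [457.3  33.2 116. ]
 [551.9  22.7 116. ]] [513.8  91.6 116. ]
mark [377.6 116.2  13. ]
btop (array([ 558.1, -313.2,  223.9]), array([ 558. , -311.3,  223.1]))
bigtop (array([ 653.9, -375.4,  304.5]), array([ 653.9, -375.4,  304.5]))
bigbase [ 645.4 -374.2    0. ] [ 663.7 -382.5    0. ] brush at z [ 557.6 -312.5  226. ] [ 558.  -317.8   25. ] [ 562.  -310.1  226. ]
red scene [598.5 108.6 116. ] jar base [ 572.  -312.7    5. ] [ 559.1 -313.7    0. ]
1.15 [[-0.928, 0.372], [0.372, 0.928], [-0.0, -0.0]]
```

```bash
cat > g.py <<'E'
import sys,math
from h import *
# usage: g.py x y z yaz_deg -> delta in current tool axes
o=ctrl.observe();R=np.array(o['orientation']);p=np.array(o['eef_pos'])
ya=math.atan2(R[1,1],R[0,1])
print('t',round(o['time_s'],2),'tcp',p.round(1),'yaz',round(math.degrees(ya),1),'q1,q6',np.round([o['qpos'][0],o['qpos'][5]],2),'w',round(o['grip_width'],1),'F',np.round(o['ft_force'],1))
if len(sys.argv)>1:
    x,y,z,a=map(float,sys.argv[1:5])
    print('delta m',((R.T@(np.array([x,y,z])-p))/1000).round(4),'roll',round((ya-math.radians(a)+math.pi)%(2*math.pi)-math.pi,3))
E
python3 -m creep '[-0.010,-0.011,-0.005,0.02, -0.033,-0.037,-0.01,0.08, -0.063,-0.071,-0.015,0.15, -0.096,-0.106,-0.02,0.22, -0.128,-0.142,-0.025,0.29, -0.160,-0.178,-0.03,0.36, -0.192,-0.214,-0.03,0.43, -0.224,-0.249,-0.03,0.50]' 1
python3 g.py 558 -312 262 -30
```

```text
time_s: 1.95
eef_pos: [347.7, 263.3, 262.0]
orientation: [[-0.634, 0.773, 0.001], [0.773, 0.634, 0.0], [-0.001, 0.001, -1.0]]
ft_force: [1.6, 0.2, 0.0]
grip_width: 85.4
gripper_force: 0.0
t 1.95 tcp [347.7 263.3 262. ] yaz 39.3 q1,q6 [ 0.39 -0.3 ] w 85.4 F [1.6 0.2 0. ]
delta m [-5.782e-01 -2.020e-01  3.000e-04] roll 1.21
```

```bash
python3 -m creep '[-0.045,-0.016,0,0.09, -0.090,-0.032,0,0.18, -0.135,-0.047,0,0.27, -0.180,-0.063,0,0.36, -0.225,-0.079,0,0.45, -0.270,-0.095,0,0.54, -0.315,-0.110,0,0.63, -0.360,-0.126,0,0.72]' 
python3 g.py 558 -312 262 -30
```

```text
time_s: 2.75
eef_pos: [479.2, -94.5, 261.9]
orientation: [[0.035, 0.999, 0.001], [0.999, -0.035, -0.0], [-0.0, 0.001, -1.0]]
ft_force: [1.3, -0.4, 0.1]
grip_width: 85.9
gripper_force: 0.0
t 2.75 tcp [479.2 -94.5 261.9] yaz -2.0 q1,q6 [-0.42 -0.39] w 85.9 F [ 1.3 -0.4  0.1]
delta m [-0.2146  0.0864 -0.    ] roll 0.488
```

```bash
python3 -m creep '[-0.044,0.018,0,0.08, -0.088,0.035,0,0.16, -0.130,0.052,0,0.24, -0.168,0.068,0,0.32, -0.196,0.079,0,0.40, -0.210,0.084,0,0.46, -0.215,0.086,0,0.49, -0.215,0.086,0,0.49]' 
python3 g.py 558 -312 262 -30
python3 -c "
from h import *
w=snap('wrist','w1');t=snap('top','t1')
a=np.hstack([w['img'],t['img'][100:300,300:500].repeat(2,0).repeat(2,1)[:420,:]if 0 else w['img'][:, :1]])
for c,s in(('wrist',w),('top',t)):
  for m in ctrl.masks_of(c,'brush')[:3]: print(c,m['confidence'],m['pixel'])
print(proj(w,[558,-312,226]),proj(w,[558,-312,6]))"
```

```text
time_s: 3.55
eef_pos: [558.4, -310.1, 261.3]
orientation: [[0.498, 0.867, -0.001], [0.867, -0.498, 0.0], [0.0, -0.001, -1.0]]
ft_force: [-0.7, 0.3, 0.1]
grip_width: 85.7
gripper_force: 0.0
t 3.55 tcp [ 558.4 -310.1  261.3] yaz -29.9 q1,q6 [-0.68 -0.16] w 85.7 F [-0.7  0.3  0.1]
delta m [-0.0019  0.0006 -0.0007] roll 0.002
wrist 0.57 [257.2, 470.9]
wrist 0.56 [208.5, 281.4]
top 0.72 [200.4, 380.8]
top 0.41 [194.6, 370.5]
[np.float64(248.73250351774664), np.float64(278.84117148831143)] [np.float64(179.80031755274646), np.float64(278.85789650726235)]
```

View pics/w1.png

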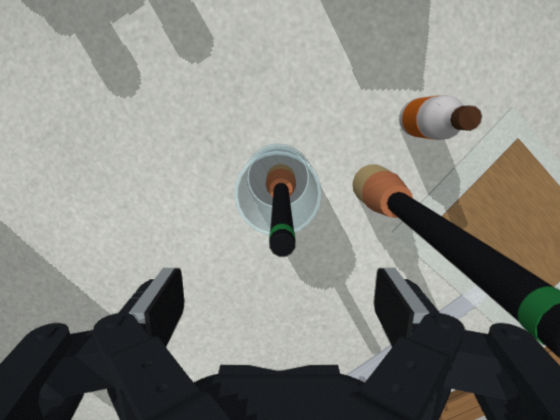

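```bash
python3 -c "
from h import *
w=snap('wrist');p=atz(w,(241,282),226);print(p,atz(w,(178,281),20))
"; python3 g.py 558 -312 170 -30
```

```text
[ 562.29500526 -306.98898807  226.        ] [ 562.90092162 -307.32767101   20.        ]
t 3.8 tcp [ 558.9 -308.3  261.6] yaz -29.7 q1,q6 [-0.68 -0.16] w 85.5 F [-0.1  0.5  0.4]
delta m [-0.0037  0.0011  0.0916] roll 0.005
```

```bash
python3 -m creep '[0.003,0.002,0.010,0, 0.003,0.002,0.030,0, 0.003,0.002,0.055,0, 0.003,0.002,0.075,0, 0.003,0.002,0.087,0, 0.003,0.002,0.091,0, 0.003,0.002,0.0915,0, 0.003,0.002,0.0915,0]' && python3 -m creep '[0,0,0,0, 0,0,0,0, 0,0,0,0, 0,0,0,0, 0,0,0,0, 0,0,0,0, 0,0,0,0, 0,0,0,0]' -1; python3 g.py
```

```text
time_s: 4.6
eef_pos: [563.0, -308.2, 170.6]
orientation: [[0.497, 0.868, 0.001], [0.868, -0.497, -0.001], [-0.0, 0.002, -1.0]]
ft_force: [0.5, 0.7, -0.3]
grip_width: 85.3
gripper_force: 0.0
time_s: 5.4
eef_pos: [562.6, -308.1, 170.2]
orientation: [[0.497, 0.868, 0.0], [0.868, -0.497, -0.0], [-0.0, 0.001, -1.0]]
ft_force: [-0.2, -0.7, 2.0]
grip_width: 14.2
gripper_force: 58.7
t 5.4 tcp [ 562.6 -308.1  170.2] yaz -29.8 q1,q6 [-0.67 -0.15] w 14.2 F [-0.2 -0.7  2. ]
```

```bash
python3 -m creep '[0,0,-0.006,0, 0,0,-0.016,0, 0,0,-0.027,0, 0,0,-0.038,0, 0,0,-0.044,0, 0,0,-0.046,0, 0,0,-0.046,0, 0,0,-0.046,0]'; python3 -c "
from h import *
a=snap('wrist')['img'][60:320,150:410];b=snap('scene')['img'][150:280,80:210].repeat(2,0).repeat(2,1)
cv2.imwrite('pics/up.png',np.hstack([a,b])[:,:,::-1])"
```

```text
time_s: 6.2
eef_pos: [562.1, -307.7, 215.4]
orientation: [[0.497, 0.868, -0.001], [0.868, -0.497, 0.001], [0.0, -0.001, -1.0]]
ft_force: [-0.1, 0.1, 0.2]
grip_width: 14.5
gripper_force: 58.5
```

View pics/up.png

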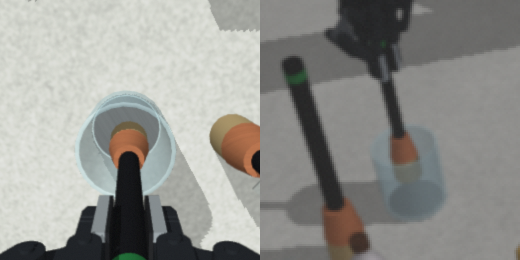

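The brush is lifted about 45 mm with the bristles still inside the jar and the jar unmoved (wrist crop: ferrule at (145, 128); scene crop: brush in the jar).

```bash
python3 -m creep '[0,0,0.006,0, 0,0,0.016,0, 0,0,0.027,0, 0,0,0.038,0, 0,0,0.044,0, 0,0,0.046,0, 0,0,0.046,0, 0,0,0.046,0]' && python3 -m creep '[0,0,-0.006,0, 0,0,-0.016,0, 0,0,-0.027,0, 0,0,-0.038,0, 0,0,-0.044,0, 0,0,-0.046,0, 0,0,-0.046,0, 0,0,-0.046,0]' && python3 -m creep '[0,0,0.006,0, 0,0,0.016,0, 0,0,0.027,0, 0,0,0.038,0, 0,0,0.044,0, 0,0,0.046,0, 0,0,0.046,0, 0,0,0.046,0]'
```

```text
time_s: 7.1
eef_pos: [561.9, -307.6, 170.2]
orientation: [[0.497, 0.868, -0.001], [0.868, -0.497, 0.001], [0.0, -0.001, -1.0]]
ft_force: [-2.7, 1.4, 4.8]
grip_width: 14.8
gripper_force: 59.3
time_s: 7.9
eef_pos: [562.1, -307.7, 215.4]
orientation: [[0.497, 0.868, -0.001], [0.868, -0.497, 0.001], [0.0, -0.001, -1.0]]
ft_force: [-0.1, 0.5, -0.6]
grip_width: 14.6
gripper_force: 58.5
time_s: 8.7
eef_pos: [561.9, -307.5, 170.2]
orientation: [[0.497, 0.868, -0.001], [0.868, -0.497, 0.001], [0.0, -0.002, -1.0]]
ft_force: [-1.5, 1.1, 5.3]
grip_width: 14.4
gripper_force: 59.4
```

Contact with the floor both times (about 5 N). Open, wait, then rise straight up and look.

```bash
python3 -m creep '[0,0,0,0, 0,0,0,0, 0,0,0,0, 0,0,0,0, 0,0,0,0, 0,0,0,0, 0,0,0,0, 0,0,0,0]' 1 && python3 -m creep '[0,0,-0.006,0, 0,0,-0.018,0, 0,0,-0.034,0, 0,0,-0.052,0, 0,0,-0.070,0, 0,0,-0.084,0, 0,0,-0.090,0, 0,0,-0.090,0]'; python3 -c "
from h import *
a=snap('wrist')['img'][100:360,150:410];b=snap('scene')['img'][150:280,80:210].repeat(2,0).repeat(2,1)
cv2.imwrite('pics/dn.png',np.hstack([a,b])[:,:,::-1])"; python3 g.py 592 106 230 -80
```

```text
time_s: 9.5
eef_pos: [562.4, -307.9, 169.8]
orientation: [[0.497, 0.868, 0.0], [0.868, -0.497, -0.0], [-0.0, 0.0, -1.0]]
ft_force: [-0.2, 1.0, 0.0]
grip_width: 85.4
gripper_force: 0.0
time_s: 10.3
eef_pos: [562.8, -308.2, 261.3]
orientation: [[0.497, 0.868, 0.002], [0.868, -0.497, -0.002], [-0.0, 0.003, -1.0]]
ft_force: [-0.2, 0.7, -0.5]
grip_width: 85.2
gripper_force: 0.0
t 10.4 tcp [ 562.  -307.7  259.3] yaz -29.8 q1,q6 [-0.67 -0.15] w 85.5 F [-0.1 -0.2 -0.8]
delta m [ 0.3739 -0.1795  0.0296] roll 0.876
```

View pics/dn.png

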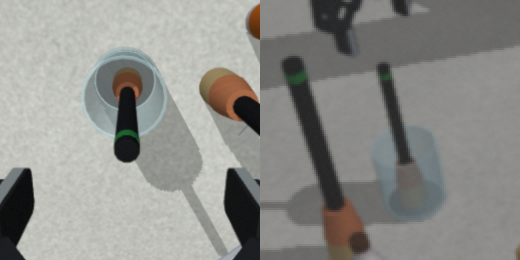

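The brush stands upright in the jar on its own. On to the carousel.

```bash
python3 -m creep '[0.009,-0.004,0,0.02, 0.030,-0.014,0,0.08, 0.066,-0.032,0,0.16, 0.108,-0.052,0,0.25, 0.150,-0.072,0,0.35, 0.192,-0.092,0,0.45, 0.234,-0.112,0,0.55, 0.276,-0.132,0,0.65]'; python3 g.py 592 106 200 -80
```

```text
time_s: 11.2
eef_pos: [584.2, -0.9, 258.6]
orientation: [[0.922, 0.386, -0.002], [0.386, -0.922, 0.0], [-0.002, -0.001, -1.0]]
ft_force: [0.5, 0.3, 0.7]
grip_width: 85.4
gripper_force: 0.0
t 11.2 tcp [584.2  -0.9 258.6] yaz -67.3 q1,q6 [-0.19  0.98] w 85.4 F [0.5 0.3 0.7]
delta m [ 0.0486 -0.0955  0.0586] roll 0.222
```

```bash
python3 -m creep '[0.020,-0.040,0.005,0.08, 0.035,-0.068,0.015,0.15, 0.044,-0.087,0.030,0.20, 0.048,-0.094,0.045,0.22, 0.0486,-0.0955,0.055,0.222, 0.0486,-0.0955,0.0586,0.222, 0.0486,-0.0955,0.0586,0.222, 0.0486,-0.0955,0.0586,0.222]'; python3 g.py; python3 -c "
from h import *
w=snap('wrist','w2');print(proj(w,[592,106,116]))
hsv=cv2.cvtColor(w['img'],cv2.COLOR_RGB2HSV).astype(int);H,S,V=[hsv[...,i] for i in range(3)]
m=(((H<6)|(H>172))&(S>140)&(V>60)).astype(np.uint8);k,l,st,ce=cv2.connectedComponentsWithStats(m)
for i in range(1,k):
  if st[i,4]>150: print(st[i],ce[i])"
```

```text
time_s: 12.0
eef_pos: [592.9, 103.2, 201.6]
orientation: [[0.984, 0.177, 0.001], [0.177, -0.984, -0.0], [0.001, 0.0, -1.0]]
ft_force: [0.1, 0.2, -0.5]
grip_width: 84.9
gripper_force: 0.0
t 12.0 tcp [592.9 103.2 201.6] yaz -79.8 q1,q6 [-0.01  1.38] w 84.9 F [ 0.1  0.2 -0.5]
[np.float64(220.71696796675295), np.float64(274.73008749090036)]
[   0    0  157   35 3747] [70.14411529 12.85615159]
[ 446    0  114  131 5609] [502.40648957  62.98324122]
[ 240  172   61   72 3263] [270.36193687 209.77321483]
```

View pics/w2.png

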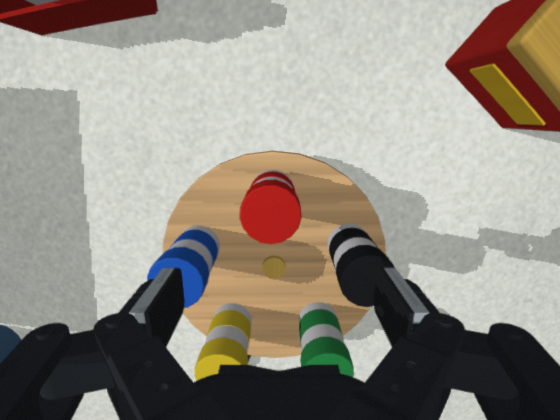

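The red lid's top is centred at about (213, 271), the axis button at (267, 274).

```bash
python3 -c "
from h import *
w=snap('wrist');p=atz(w,(213,271),116);c=atz(w,(267,274),34);print(p,c,np.degrees(np.arctan2(*(p-c)[1::-1])),np.linalg.norm((p-c)[:2]))
t=snap('top','t2')
im=t['img'][180:300,190:310];cv2.imwrite('pics/t2c.png',cv2.resize(im,None,fx=5,fy=5,interpolation=cv2.INTER_CUBIC)[:,:,::-1])
"; python3 g.py 597 107 85 -80
```

```text
[597.43620618 109.73771809 116.        ] [516.31299869  94.38292348  34.        ] 10.718005685150464 82.56357859561592
t 12.15 tcp [593.  103.4 202. ] yaz -79.8 q1,q6 [-0.01  1.38] w 85.4 F [ 0.6 -0.1  0.5]
delta m [ 0.0044 -0.0028  0.117 ] roll 0.003
```

```bash
python3 -m creep '[0.004,-0.0045,0.008,0, 0.004,-0.0045,0.028,0, 0.004,-0.0045,0.055,0, 0.004,-0.0045,0.085,0, 0.004,-0.0045,0.105,0, 0.004,-0.0045,0.115,0, 0.004,-0.0045,0.117,0, 0.004,-0.0045,0.117,0]' && python3 -m creep '[0,0,0,0, 0,0,0,0, 0,0,0,0, 0,0,0,0, 0,0,0,0, 0,0,0,0, 0,0,0,0, 0,0,0,0]' -1; python3 g.py
```

```text
time_s: 12.95
eef_pos: [596.1, 109.3, 84.5]
orientation: [[0.984, 0.178, 0.001], [0.178, -0.984, 0.0], [0.001, 0.0, -1.0]]
ft_force: [-0.4, -0.8, 0.9]
grip_width: 85.4
gripper_force: 0.0
time_s: 13.75
eef_pos: [596.2, 109.5, 85.6]
orientation: [[0.984, 0.177, 0.002], [0.177, -0.984, 0.001], [0.002, -0.0, -1.0]]
ft_force: [-0.3, 1.2, 5.9]
grip_width: 44.5
gripper_force: 60.8
t 13.75 tcp [596.2 109.5  85.6] yaz -79.8 q1,q6 [-0.    1.39] w 44.5 F [-0.3  1.2  5.9]
```

```bash
python3 -m creep '[0,-0.0021,0,-0.026, -0.0003,-0.0070,0,-0.087, -0.0012,-0.0139,0,-0.175, -0.0031,-0.0221,0,-0.279, -0.0058,-0.0300,0,-0.384, -0.0094,-0.0376,0,-0.489, -0.0137,-0.0447,0,-0.593, -0.0187,-0.0514,0,-0.698]'; python3 g.py
```

```text
time_s: 14.55
eef_pos: [568.0, 157.5, 85.6]
orientation: [[0.637, 0.771, 0.001], [0.771, -0.637, 0.001], [0.002, -0.0, -1.0]]
ft_force: [-2.7, 1.2, 7.5]
grip_width: 44.7
gripper_force: 61.2
t 14.55 tcp [568.  157.5  85.6] yaz -39.6 q1,q6 [0.08 0.77] w 44.7 F [-2.7  1.2  7.5]
```

Smooth and with low forces; carry on.

```bash
for i in 1; do python3 -m creep '[-0.0004,-0.0084,0,-0.105, -0.0017,-0.0166,0,-0.209, -0.0039,-0.0247,0,-0.314, -0.0069,-0.0325,0,-0.419, -0.0107,-0.0400,0,-0.524, -0.0153,-0.0470,0,-0.628, -0.0205,-0.0535,0,-0.733, -0.0265,-0.0595,0,-0.838]'; done; python3 g.py
```

```text
time_s: 15.35
eef_pos: [504.4, 175.0, 85.6]
orientation: [[-0.146, 0.989, -0.0], [0.989, 0.146, 0.001], [0.001, -0.0, -1.0]]
ft_force: [-3.4, 2.0, 9.9]
grip_width: 44.6
gripper_force: 61.4
t 15.35 tcp [504.4 175.   85.6] yaz 8.4 q1,q6 [ 0.12 -0.02] w 44.6 F [-3.4  2.   9.9]
```

```bash
python3 -m creep '[-0.0004,-0.0084,0,-0.105, -0.0017,-0.0166,0,-0.209, -0.0039,-0.0247,0,-0.314, -0.0069,-0.0325,0,-0.419, -0.0107,-0.0400,0,-0.524, -0.0153,-0.0470,0,-0.628, -0.0205,-0.0535,0,-0.733, -0.0265,-0.0595,0,-0.838]'; python3 g.py
```

```text
time_s: 16.15
eef_pos: [448.7, 139.4, 85.5]
orientation: [[-0.834, 0.552, -0.001], [0.552, 0.834, 0.0], [0.001, -0.001, -1.0]]
ft_force: [-4.4, -0.6, 12.7]
grip_width: 44.6
gripper_force: 61.8
t 16.15 tcp [448.7 139.4  85.5] yaz 56.5 q1,q6 [ 0.06 -0.92] w 44.6 F [-4.4 -0.6 12.7]
```

```bash
python3 -m creep '[-0.0003,-0.0070,0,-0.087, -0.0012,-0.0139,0,-0.175, -0.0027,-0.0207,0,-0.262, -0.0044,-0.0260,0,-0.332, -0.0056,-0.0293,0,-0.375, -0.0064,-0.0313,0,-0.401, -0.0064,-0.0313,0,-0.401, -0.0064,-0.0313,0,-0.401]'; python3 g.py;python3 - <<'E'
from h import *
from scipy.optimize import least_squares
P=np.array([(596.2,109.5),(568,157.5),(504.4,175),(448.7,139.4),ctrl.observe()['eef_pos'][:2]])
r=least_squares(lambda c:np.hypot(*(P-c[:2]).T)-c[2],[517,95,80]);print(r.x,np.degrees(np.arctan2(*(P[-1]-r.x[:2])[::-1])))
w=snap('wrist');t=snap('top')
print(proj(w,[*r.x[:2],34]))
a=w['img'];b=cv2.resize(t['img'][180:300,190:310],(420,420),interpolation=cv2.INTER_CUBIC)
cv2.imwrite('pics/end.png',cv2.resize(np.hstack([a,b]),(800,343))[:,:,::-1])
E
```

```text
time_s: 16.95
eef_pos: [436.7, 109.6, 85.5]
orientation: [[-0.982, 0.187, -0.002], [0.187, 0.982, -0.0], [0.002, -0.001, -1.0]]
ft_force: [-4.2, -1.1, 13.7]
grip_width: 44.3
gripper_force: 62.0
t 16.95 tcp [436.7 109.6  85.5] yaz 79.2 q1,q6 [-0.   -1.39] w 44.3 F [-4.2 -1.1 13.7]
[516.45235473  94.81866769  81.11103378] 169.46681204089816
[np.float64(342.01806563146886), np.float64(278.6515559016995)]
```

View pics/end.png

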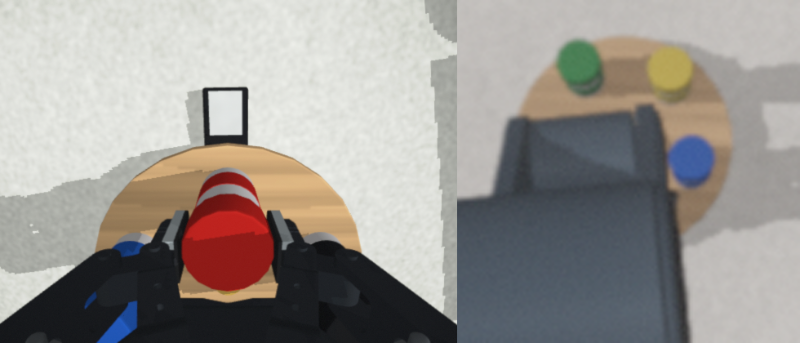

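The red pot (228, 250 in the wrist half) lines up with the white mark (226, 113). I'll check the numbers and hold once more.

```bash
python3 -m creep '[0,0,0,0, 0,0,0,0, 0,0,0,0, 0,0,0,0, 0,0,0,0, 0,0,0,0, 0,0,0,0, 0,0,0,0]'
python3 - <<'E'
from h import *
w=snap('wrist');m=atz(w,(138,276.6),13);c=np.array([516.5,94.8]);d=m[:2]-c;d/=np.hypot(*d)
p=np.array(ctrl.observe()['eef_pos'][:2])-c
off=d[0]*p[1]-d[1]*p[0];print(m,off)
if abs(off)<6: print(ctrl.close_job())
E
```

```text
time_s: 17.85
eef_pos: [436.7, 109.7, 85.5]
orientation: [[-0.982, 0.187, -0.002], [0.187, 0.982, -0.0], [0.002, -0.001, -1.0]]
ft_force: [-4.9, -2.2, 13.5]
grip_width: 44.3
gripper_force: 62.0
[379.12372337 119.57691961  13.        ] -0.46180907190345444
the job is handed in; nothing more can be done
None
```

I worked the brush up and down twice and left it standing upright in the jar, then turned the red pot to within about 0.5 mm of the front line by my measurement. The fingers still grip it at about 60 N, and I handed the job in at about 18 s; no verdict came back.

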